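# Check weights back into their block

## Task

The balances have been checked: put the four steel check weights back into the wooden block in order of size, each upright in the well of its own size, the largest weight in the largest well and so on down to the smallest. Set the weights down, do not let them drop, and leave the glass vial and the red-capped bottle standing where they are.

Things in the scene. Friction and masses are not known exactly. Their poses are not given: they have to be found in the camera images.
- weight_500: the largest of four loose stainless-steel check weights (500 g): upright plain cylinder 42 mm in diameter up to 41 mm, then a narrow neck and a round knob 26 mm in diameter, 57 mm high in all. Origin: centre of its underside, z up along its axis; round, so its yaw means nothing
- weight_200: the second largest of four loose stainless-steel check weights (200 g): upright plain cylinder 31 mm in diameter up to 30 mm, then a narrow neck and a round knob 19 mm in diameter, 42 mm high in all. Origin: centre of its underside, z up along its axis; round, so its yaw means nothing
- weight_100: the second smallest of four loose stainless-steel check weights (100 g): upright plain cylinder 24 mm in diameter up to 25 mm, then a narrow neck and a round knob 15 mm in diameter, 35 mm high in all. Origin: centre of its underside, z up along its axis; round, so its yaw means nothing
- weight_50: the smallest of four loose stainless-steel check weights (50 g): upright plain cylinder 18 mm in diameter up to 21 mm, then a narrow neck and a round knob 11 mm in diameter, 31 mm high in all. Origin: centre of its underside, z up along its axis; round, so its yaw means nothing
- well_500: the largest of four round wells in a wooden block, 55 mm in diameter, green felt floor, thin brass ring round the mouth. Origin: centre of the felt, 7.5 mm above the bench and 8.5 mm below the block's top; z up, y along the row towards the largest well. The fixed wooden block is 244 x 84 mm, its flat top 16 mm above the bench; it may lie at any angle.
- well_200: the second largest of four round wells in a wooden block, 44 mm in diameter, green felt floor, thin brass ring round the mouth. Origin: centre of the felt, 7.5 mm above the bench and 8.5 mm below the block's top; z up, y along the row towards the largest well. 63.5 mm from the centre of the largest, in one straight row with it along the middle of the wooden block.
- well_100: the second smallest of four round wells in a wooden block, 37 mm in diameter, green felt floor, thin brass ring round the mouth. Origin: centre of the felt, 7.5 mm above the bench and 8.5 mm below the block's top; z up, y along the row towards the largest well. 54.5 mm further along the same straight row.
- well_50: the smallest of four round wells in a wooden block, 31 mm in diameter, green felt floor, thin brass ring round the mouth. Origin: centre of the felt, 7.5 mm above the bench and 8.5 mm below the block's top; z up, y along the row towards the largest well. 48 mm further along the same straight row, at its end.
- glass_vial: bystander: loose clear glass vial with white cap, 41 mm in diameter, 94 mm high, standing upright. Origin: centre of its underside. It stands just right of a fixed top-pan balance, 75 mm high, whose front edge is at x = 0.485 m, between y = -0.13 and 0.08 m
- red_cap_bottle: bystander: loose small white bottle with red cap, 33 mm in diameter, 67 mm high, standing upright. Origin: centre of its underside. It stands just left of a fixed analytical balance: low base (50 mm) from x = 0.46 m, glass walls (0.35 m tall) from x = 0.54 m, all at y below -0.38 m: go round it
Mind the look-alikes: they are no part of the job. Leave any green or pink look-alike of the weight_500 alone.

How it is judged:
By the outcome, as a careful person would: the job done as asked, in the order asked, and still so for the second after the job is handed in, with the robot touching nothing.
It also fails if it takes over 109 s, if anything falls off the work surface, if the arm or the gripper's body presses on something with over 40 N, if the wrist force passes 120 N, or if a joint passes its speed limit or range.

## Robot

A 6-joint arm with a two-finger parallel gripper is mounted at the origin on a cart in front of the work surface, level with it; the furniture and walls round the work are solid. World frame = base frame: x ahead of the robot, y to its left, z up, the work surface at z = 0. Lengths are in m, angles in rad, forces in N, time in s.
With the tool pointing down it reaches from about 0.35 to 0.975 m from the base axis. Payload 4.9 kg.
Tool frame: the origin (TCP) lies at the very end of the fingers, on their centre line; the grasp point (between the pads) lies 19 mm behind it (ctrl.grasp_offset is the distance from the TCP to the grasp point, in m); z points along the fingers, y is the line along which they close (so a half turn about z gives the same grasp; the last joint's range is limited). The gripper opens to 85 mm and grips with 20 to 120 N. Pads are 22 mm wide; open, the fingers measure 114 mm over their backs; the gripper's body (76 mm by 85 mm) begins 54 mm behind the grasp point. The pads swing forward as they close: fully open they stand 13 mm farther back than shut.
Start: joints at [1.079, 0.053, 1.613, -0, 1.476, -0.119], TCP at [0.228, 0.582, 0.231] pointing down, gripper open.
Joint ranges: [-3.01, 3.01], [-1.01, 2.22], [0.06, 2.58], [-1.02, 4.17], [0.09, 2.62], [-3.14, 3.14]. Speed limits (rad/s): [2.57, 2.57, 3.14, 3.14, 3.14, 3.14].

## Interface

Orientations are given as a rotation vector (axis times angle).
In Python, from station import ctrl, optics gives the robot as it stands.
- The arm moves only by the shell command python3 -m handwheel 'ROWS' [OPENING] [FORCE]. ROWS is JSON, a list of rows, each an object of numbers: "tx", "ty", "tz": the shift along the tool's x, y, z in mm; "roll": the turn about the tool's z in rad. A call has 1 to 12 rows; each row shifts and turns the commanded pose from where the row before left it, along the tool's axes as they then stand; what a row does not reach is not made up. A row lasts 1/12 s, in which the tool goes at most 41.7 mm and 7.16 degrees, less where a joint would pass 70% of its speed; a pose out of reach is approached as far as the arm can. A call with a gripper value outside its range is refused whole. OPENING is the finger opening in mm, from 0 to 85.4, set as the call begins (- or left out, the last holds). The fingers move at their own pace and stop on an object; FORCE is the grip in N (left out, the last holds). Time passes only in rows, so rows that do not move let the fingers close. It gives the time, the measured TCP pose, the force, the opening and the grip force at its end, in the units of the state.
- ctrl.get_obs(): the state, without advancing time (a new reading comes with each control period).
- optics.get_image(name): name is "scene" or "top" or "wrist"; returns (picture, depth): 480x640x3 uint8, red, green, blue; 480x640 float32, m along the optical axis (not along the pixel's ray), 0 where there is no reading.
- optics.camera_params(name): a dict with "mtx" (3x3 intrinsics, pixels), "k1" (the pictures are not rectified: a ray, as slopes to the right and down, at radius r is drawn at 1 + k1 r^2 times it, then the intrinsics apply), "extrinsics" (4x4, takes a point from camera to world coordinates); the wrist camera has in their place "tool_from_camera" (4x4, takes a point from camera to tool coordinates, whose origin is the TCP and whose axes are the flange's). Camera axes: x right, y down, z forward; pixel columns grow to the right and rows downward; lengths in m; the calibration is good to about 2 mm. A picture is of the moment at which its call begins: read the wrist's pose just before it. camera_params takes no time and is no camera call.
- ctrl.finish_job(): hands the job in; it is judged then, once.
The state is a dict: "t": time; "q": joint angles; "dq": joint speeds; "effort": joint torques, N m; "tool_pos": TCP position; "tool_rot": TCP orientation; "contact_force": force on the tool from outside, world axes, zero at the start; "wrist_torque": the same for the moment, N m; "opening": finger opening in m; "grip_force": force on a finger pad.
Only numpy, scipy, OpenCV 4.12 (cv2) and the standard library are available. Lean on these libraries where they do the work, as an engineer would, in place of code of your own. Each camera call takes 0.05 s, during which the arm holds its last target. There are 200 camera calls.

## Working session

There is one attempt and no reset: what is moved stays moved. The work goes in short steps, Python scripts to look and compute and a shell command to move; the robot and the scene stay as the last step left them, time stands still between calls to the robot, and variables do not carry over. Pictures are saved under pics/ and viewed, at most 14 in all, crops included, and the job is handed in when it is done.

```bash
ls; mkdir -p pics; cat > h.py <<'E'
import numpy as np, cv2
from station import ctrl, optics
from scipy.spatial.transform import Rotation as R
def snap(name,fn):
    o=ctrl.get_obs(); im,d=optics.get_image(name); p=optics.camera_params(name)
    if 'extrinsics' in p: T=np.array(p['extrinsics'])
    else:
        W=np.eye(4); W[:3,:3]=R.from_rotvec(o['tool_rot']).as_matrix(); W[:3,3]=o['tool_pos']; T=W@np.array(p['tool_from_camera'])
    cv2.imwrite('pics/%s.png'%fn,im[:,:,::-1]); np.savez('pics/%s.npz'%fn,im=im,d=d,T=T,K=np.array(p['mtx']),k1=p['k1'])
def ray(fn,u,v):
    z=np.load('pics/%s.npz'%fn); K,k1=z['K'],float(z['k1'])
    s=cv2.undistortPoints(np.array([[[u,v]]],float),K,np.array([k1,0,0,0.]))[0,0]
    # k1 model equals opencv radial model
    return z['T'],np.array([s[0],s[1],1.]),z['d']
def onz(fn,u,v,h):
    T,s,_=ray(fn,u,v); o=T[:3,3]; r=T[:3,:3]@s; return o+r*(h-o[2])/r[2]
def dep(fn,u,v):
    T,s,d=ray(fn,u,v); return T[:3,:3]@(s*d[int(round(v)),int(round(u))])+T[:3,3]
E
python3 - <<'E'
from h import *
snap('top','top1'); snap('scene','scene1')
o=ctrl.get_obs(); print(o); print(R.from_rotvec(o['tool_rot']).as_matrix().round(3)); print(ctrl.grasp_offset); print(optics.camera_params('top'), optics.camera_params('wrist'))
E
```

```text
pics
{'t': 0.1, 'q': array([ 1.07901170e+00,  5.33023559e-02,  1.61415627e+00, -1.12725557e-05,
        1.47602556e+00, -1.19010838e-01]), 'dq': array([-0.00102427, -0.00072962, -0.00350772,  0.00158116, -0.00080134,
        0.00079356]), 'effort': array([ 1.96678384e-04, -3.94902778e+01, -3.71362817e+01, -7.82390225e-05,
        3.82803919e-03, -3.13348937e-05]), 'tool_pos': array([0.22736249, 0.58156526, 0.23017908]), 'tool_rot': array([-5.82061922e-01, -3.08663156e+00,  2.83853062e-03]), 'contact_force': array([ 0.02928974,  0.47028505, -0.04750843]), 'wrist_torque': array([-0.01721072, -0.01430293, -0.00441726]), 'grip_force': 0.0, 'opening': 0.08578490704564876}
[[-0.931  0.364 -0.001]
 [ 0.364  0.931 -0.002]
 [ 0.    -0.002 -1.   ]]
0.0187
{'mtx': array([[589.82684   ,   0.        , 324.79501072],
       [  0.        , 589.82684   , 240.21099681],
       [  0.        ,   0.        ,   1.        ]]), 'k1': -0.02375184721107061, 'extrinsics': array([[-0.02034833, -0.99112893,  0.13133692,  0.29642586],
       [-0.99977315,  0.01934492, -0.00891148, -0.04570497],
       [ 0.00629172, -0.13148846, -0.99129774,  1.45137238],
       [ 0.        ,  0.        ,  0.        ,  1.        ]])} {'mtx': array([[423.02517147,   0.        , 315.70540155],
       [  0.        , 423.02517147, 240.84830903],
       [  0.        ,   0.        ,   1.        ]]), 'k1': -0.07243866586079944, 'tool_from_camera': array([[ 1.97583311e-03, -9.46696582e-01, -3.22120594e-01,
         8.41482704e-02],
       [ 9.99997979e-01,  1.75039261e-03,  9.89500266e-04,
         8.28779392e-05],
       [-3.72919013e-04, -3.22121898e-01,  9.46698127e-01,
        -1.43222361e-01],
       [ 0.00000000e+00,  0.00000000e+00,  0.00000000e+00,
         1.00000000e+00]])}
```

View pics/top1.png

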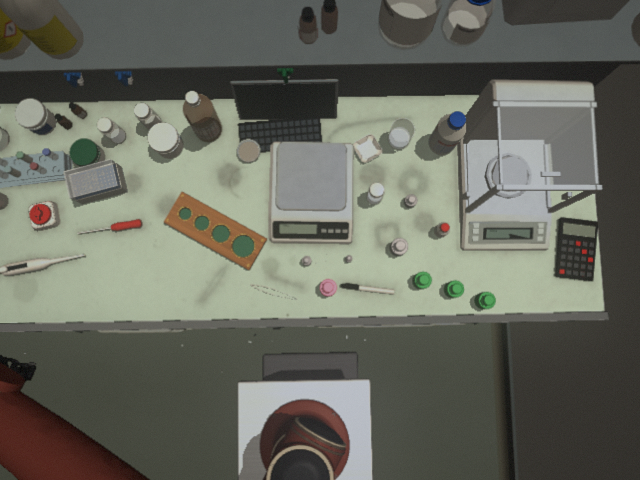

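View pics/scene1.png

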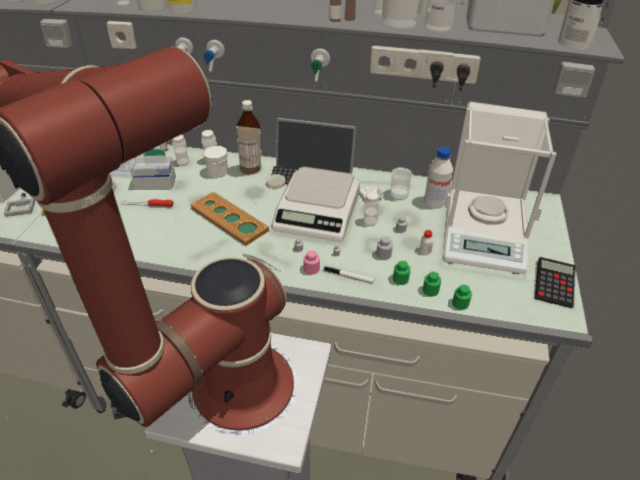

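The top view shows weight 500 at about (399,247), 200 at (411,201), 100 at (307,261) and 50 at (349,259). The block runs from (185,213) (smallest well) to (243,246) (largest). The vial is at (375,193), the red cap at (443,229), with the pink and green look-alikes nearby. I'll enlarge.

```bash
python3 - <<'E'
import cv2
im=cv2.imread('pics/top1.png')
a=cv2.resize(im[185:275,165:265],None,fx=6,fy=6,interpolation=cv2.INTER_CUBIC)
b=cv2.resize(im[180:275,295:425],None,fx=6,fy=6,interpolation=cv2.INTER_CUBIC)
cv2.imwrite('pics/c1.png',a);cv2.imwrite('pics/c2.png',b)
E
```

```text
(no output)
```

View pics/c1.png

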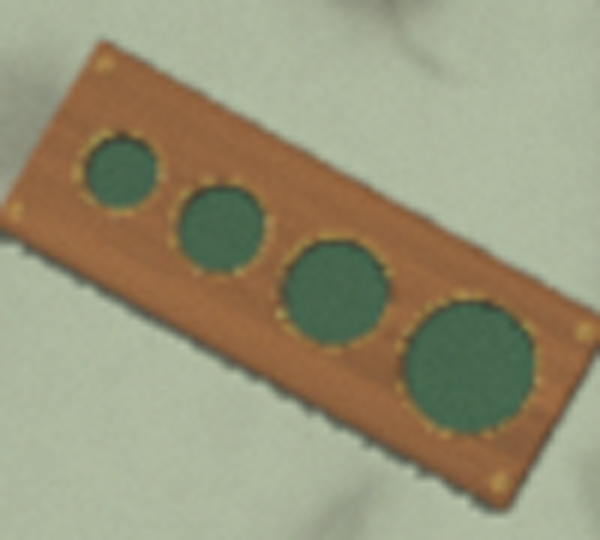

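View pics/c2.png

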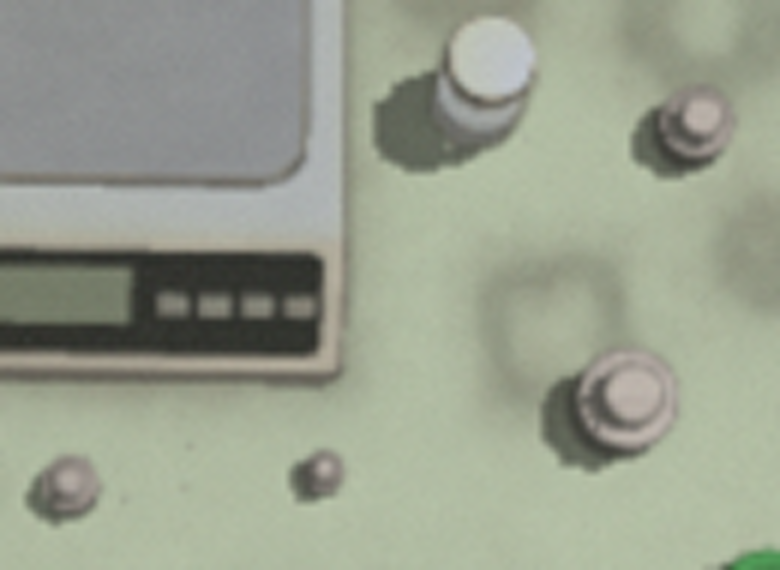

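In the crops, the ring centres are 50 at (121,172), 100 at (221,229), 200 at (336,292) and 500 at (469,368). The knob centres are 500 at (633,394), 200 at (700,117), 100 at (69,481) and 50 at (325,466).

```bash
cat >> h.py <<'E'
def pl(fn='top1'):
    f=lambda c,o,h:onz(fn,o[0]+(c[0]+.5)/6-.5,o[1]+(c[1]+.5)/6-.5,h)[:2]
    W=np.array([f(c,(165,185),.016) for c in [(469,368),(336,292),(221,229),(121,172)]])
    s=np.array([0,63.5,118,166])/1e3; u=W[-1]-W[0]; u/=np.linalg.norm(u)
    c=W.mean(0); Wf=c+np.outer(s-s.mean(),u)
    P=np.array([f(c,(295,180),h) for c,h in [((633,394),.051),((700,117),.037),((69,481),.031),((325,466),.027)]])
    return W,Wf,P
E
python3 - <<'E'
from h import *
W,Wf,P=pl(); print(W.round(4));print(Wf.round(4));print(P.round(4)); u=Wf[3]-Wf[0];print(np.degrees(np.arctan2(u[1],u[0])))
def rel(a): 
    t=ctrl.get_obs(); M=R.from_rotvec(t['tool_rot']).as_matrix(); return M.T@(np.append(a,0)-np.array([*t['tool_pos'][:2],0]))*1000
for a in P: print(rel(a).round(1))
print(onz('top1',375.5,190,.094),onz('top1',443.5,228,.067), onz('top1',328,286,.05), onz('top1',353,241,.05))
E
```

```text
[[0.4764 0.1427]
 [0.5089 0.1971]
 [0.5359 0.2445]
 [0.5605 0.2858]]
[[0.4764 0.1426]
 [0.5086 0.1974]
 [0.5362 0.2444]
 [0.5605 0.2858]]
[[ 0.4663 -0.2383]
 [ 0.5811 -0.2719]
 [ 0.4378 -0.0123]
 [ 0.4423 -0.1158]]
59.5641884660549
[-521.1 -676.6    1.2]
[-640.3 -666.     1.1]
[-412.3 -476.4    0.8]
[-454.1 -571.2    1. ]
[ 0.59295058 -0.17947343  0.094     ] [ 0.50363437 -0.34116631  0.067     ] [ 0.37237024 -0.06367608  0.05      ] [ 0.47886651 -0.1258654   0.05      ]
```

```bash
cat >> h.py <<'E'
def rel(x,y,z):
    t=ctrl.get_obs(); M=R.from_rotvec(t['tool_rot']).as_matrix()
    print('t %.2f pos'%t['t'],t['tool_pos'].round(4),'yaw_y %.1f'%np.degrees(np.arctan2(M[1,1],M[0,1])),'shift',(M.T@(np.array([x,y,z])-t['tool_pos'])*1000).round(1),'q',t['q'].round(2))
E
python3 -m handwheel '[{"roll":0.124},{"roll":0.124},{"roll":0.124},{"roll":0.124},{"roll":0.124},{"roll":0.124},{"roll":0.124},{"roll":0.124},{"roll":0.124},{"roll":0.124},{"roll":0.124},{"roll":0.124}]' 70 40
python3 -m handwheel '[{"roll":0.124},{"roll":0.118},{}]'
python3 -c "
from h import *
rel(.4663,-.2383,.16)"
```

```text
t 0.10 pos [0.2274 0.5816 0.2302] yaw_y 68.6 shift [-521.1 -676.4   71.3] q [ 1.08  0.05  1.61 -0.    1.48 -0.12]$[0]: bad value
$[0]: bad value
```

```bash
python3 -m handwheel '[{"tx":0,"ty":0,"tz":0,"roll":0.12}]' 70 40
python3 -m handwheel --help | head -20
```

```text
t: 0.18
tool_pos: [0.2274, 0.5817, 0.2304]
tool_rot: [-0.769, -3.046, 0.002]
contact_force: [-0.2, -0.3, -1.0]
opening: 0.0755
grip_force: 0.0invalid input: not JSON, or not a number
```

```bash
python3 -m handwheel '[{"tx":0,"ty":0,"tz":0,"roll":0.124},{"tx":0,"ty":0,"tz":0,"roll":0.124},{"tx":0,"ty":0,"tz":0,"roll":0.124},{"tx":0,"ty":0,"tz":0,"roll":0.124},{"tx":0,"ty":0,"tz":0,"roll":0.124},{"tx":0,"ty":0,"tz":0,"roll":0.124},{"tx":0,"ty":0,"tz":0,"roll":0.124},{"tx":0,"ty":0,"tz":0,"roll":0.124},{"tx":0,"ty":0,"tz":0,"roll":0.124},{"tx":0,"ty":0,"tz":0,"roll":0.124},{"tx":0,"ty":0,"tz":0,"roll":0.124},{"tx":0,"ty":0,"tz":0,"roll":0.124}]' 
python3 -m handwheel '[{"tx":0,"ty":0,"tz":0,"roll":0.118},{"tx":0,"ty":0,"tz":0,"roll":0},{"tx":0,"ty":0,"tz":0,"roll":0}]'
python3 -c "
from h import *
rel(.4663,-.2383,.16)"
```

```text
t: 1.18
tool_pos: [0.2275, 0.5817, 0.2305]
tool_rot: [2.632, 1.714, -0.002]
contact_force: [0.4, -0.2, -0.2]
opening: 0.0703
grip_force: 0.0
t: 1.43
tool_pos: [0.2275, 0.5818, 0.2307]
tool_rot: [2.721, 1.569, -0.001]
contact_force: [0.8, 0.1, -0.7]
opening: 0.0697
grip_force: 0.0
t 1.43 pos [0.2275 0.5818 0.2307] yaw_y -30.1 shift [-589.9  617.7   71.3] q [1.08 0.05 1.61 0.   1.48 1.6 ]
```

```bash
python3 -m handwheel '[{"tx":-15,"ty":15,"tz":0,"roll":0},{"tx":-25,"ty":26,"tz":0,"roll":0},{"tx":-25,"ty":26,"tz":0,"roll":0},{"tx":-25,"ty":26,"tz":0,"roll":0},{"tx":-25,"ty":26,"tz":0,"roll":0},{"tx":-25,"ty":26,"tz":0,"roll":0},{"tx":-25,"ty":26,"tz":0,"roll":0},{"tx":-25,"ty":26,"tz":0,"roll":0},{"tx":-25,"ty":26,"tz":0,"roll":0},{"tx":-25,"ty":26,"tz":0,"roll":0},{"tx":-25,"ty":26,"tz":0,"roll":0},{"tx":-25,"ty":26,"tz":0,"roll":0}]' 
python3 -c "
from h import *
rel(.4663,-.2383,.16)"
```

```text
t: 2.43
tool_pos: [0.3415, 0.1784, 0.2313]
tool_rot: [2.721, 1.57, 0.001]
contact_force: [1.3, -0.1, 0.3]
opening: 0.0702
grip_force: 0.0
t 2.43 pos [0.3415 0.1784 0.2313] yaw_y -30.0 shift [-298.2  316.6   71.3] q [ 0.29 -0.58  2.13 -0.    1.59  0.81]
```

```bash
python3 -m handwheel '[{"tx":-25,"ty":26,"tz":4,"roll":0},{"tx":-25,"ty":26,"tz":4,"roll":0},{"tx":-25,"ty":26,"tz":4,"roll":0},{"tx":-25,"ty":26,"tz":4,"roll":0},{"tx":-25,"ty":26,"tz":4,"roll":0},{"tx":-25,"ty":26,"tz":4,"roll":0},{"tx":-25,"ty":26,"tz":4,"roll":0},{"tx":-25,"ty":26,"tz":4,"roll":0},{"tx":-25,"ty":26,"tz":4,"roll":0},{"tx":-25,"ty":27,"tz":4,"roll":0},{"tx":-24,"ty":27,"tz":4,"roll":0},{"tx":-13,"ty":13,"tz":4,"roll":0}]' 
python3 -m handwheel '[{"tx":0,"ty":0,"tz":0,"roll":0},{"tx":0,"ty":0,"tz":0,"roll":0}]'
python3 -c "
from h import *
snap('wrist','w1')
rel(.4663,-.2383,.16)"
```

```text
t: 3.43
tool_pos: [0.4574, -0.2231, 0.1831]
tool_rot: [2.723, 1.565, -0.0]
contact_force: [-1.2, -0.3, 0.2]
opening: 0.07
grip_force: 0.0
t: 3.6
tool_pos: [0.4566, -0.22, 0.1827]
tool_rot: [-2.722, -1.564, 0.001]
contact_force: [-0.5, 0.2, -0.6]
opening: 0.0699
grip_force: 0.0
t 3.65 pos [ 0.4566 -0.2192  0.1829] yaw_y -30.2 shift [-11.6  18.   22.9] q [-0.59 -0.2   1.93  0.    1.41 -0.07]
```

View pics/w1.png

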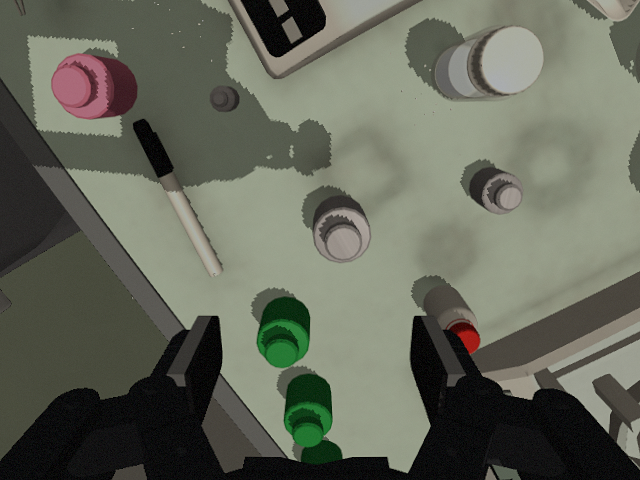

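The wrist view shows the 500 knob at (343,242), the 200 knob at (508,197) and the 50 at (227,96), with the red-capped bottle at (462,338).

```bash
python3 -c "
from h import *
for u,v,h in [(343,242,.053),(508,197,.04),(227,96,.027),(462,338,.067),(507,60,.094)]: print(onz('w1',u,v,h).round(4),dep('w1',u,v).round(4))
rel(.4663,-.2383,.012)"
```

```text
[ 0.4663 -0.2379  0.053 ] [ 0.498  -0.1478  0.3259]
[ 0.581  -0.2711  0.04  ] [ 0.5803 -0.2701  0.0423]
[ 0.4461 -0.116   0.027 ] [ 0.4461 -0.116   0.0274]
[ 0.5064 -0.3389  0.067 ] [ 0.5064 -0.3392  0.0666]
[ 0.5932 -0.1799  0.094 ] [ 0.5931 -0.1798  0.0942]
t 3.65 pos [ 0.4566 -0.2192  0.1829] yaw_y -30.2 shift [-11.7  18.2 170.9] q [-0.59 -0.2   1.93  0.    1.41 -0.07]
```

```bash
python3 -m handwheel '[{"tx":-6,"ty":9,"tz":15,"roll":0},{"tx":-6,"ty":9,"tz":25,"roll":0},{"tx":0,"ty":0,"tz":30,"roll":0},{"tx":0,"ty":0,"tz":30,"roll":0},{"tx":0,"ty":0,"tz":30,"roll":0},{"tx":0,"ty":0,"tz":20,"roll":0},{"tx":0,"ty":0,"tz":16,"roll":0},{"tx":0,"ty":0,"tz":0,"roll":0},{"tx":0,"ty":0,"tz":0,"roll":0}]' 
python3 -c "
from h import *
rel(.4663,-.2383,.016)"
```

```text
t: 4.4
tool_pos: [0.466, -0.2376, 0.0171]
tool_rot: [-2.721, -1.567, 0.001]
contact_force: [0.4, -0.4, 0.2]
opening: 0.0699
grip_force: 0.0
t 4.40 pos [ 0.466  -0.2376  0.0171] yaw_y -30.1 shift [-0.5  0.6  1.1] q [-0.61  0.05  2.    0.    1.09 -0.09]
```

```bash
python3 -m handwheel '[{"tx":0,"ty":0,"tz":0,"roll":0},{"tx":0,"ty":0,"tz":0,"roll":0},{"tx":0,"ty":0,"tz":0,"roll":0},{"tx":0,"ty":0,"tz":0,"roll":0},{"tx":0,"ty":0,"tz":0,"roll":0},{"tx":0,"ty":0,"tz":0,"roll":0},{"tx":0,"ty":0,"tz":0,"roll":0},{"tx":0,"ty":0,"tz":0,"roll":0}]' 36 50
python3 -m handwheel '[{"tx":0,"ty":0,"tz":-8,"roll":0},{"tx":0,"ty":0,"tz":-25,"roll":0},{"tx":0,"ty":0,"tz":-30,"roll":0},{"tx":0,"ty":0,"tz":-35,"roll":0},{"tx":0,"ty":0,"tz":-25,"roll":0},{"tx":0,"ty":0,"tz":-15,"roll":0},{"tx":0,"ty":0,"tz":0,"roll":0}]'
python3 -c "
from h import *
rel(.4764,.1426,.15)"
```

```text
t: 5.07
tool_pos: [0.4676, -0.2396, 0.0197]
tool_rot: [2.722, 1.564, 0.002]
contact_force: [-1.7, 2.6, 7.2]
opening: 0.0407
grip_force: 51.4
t: 5.65
tool_pos: [0.4685, -0.2405, 0.1603]
tool_rot: [2.717, 1.561, 0.006]
contact_force: [1.6, -1.1, -4.2]
opening: 0.0403
grip_force: 52.3
t 5.65 pos [ 0.4685 -0.2405  0.1603] yaw_y -30.2 shift [ 334.9 -186.2    8.4] q [-0.62 -0.14  1.92 -0.    1.35 -0.09]
```

```bash
python3 -m handwheel '[{"tx":15,"ty":-8,"tz":0,"roll":0},{"tx":30,"ty":-17,"tz":0,"roll":0},{"tx":32,"ty":-18,"tz":0,"roll":0},{"tx":32,"ty":-18,"tz":0,"roll":0},{"tx":32,"ty":-18,"tz":0,"roll":0},{"tx":32,"ty":-18,"tz":0,"roll":0},{"tx":32,"ty":-18,"tz":0,"roll":0},{"tx":32,"ty":-18,"tz":0,"roll":0},{"tx":32,"ty":-18,"tz":0,"roll":0},{"tx":32,"ty":-17,"tz":0,"roll":0},{"tx":22,"ty":-12,"tz":0,"roll":0},{"tx":12,"ty":-6,"tz":0,"roll":0}]'
python3 -m handwheel '[{"tx":0,"ty":0,"tz":10,"roll":0},{"tx":0,"ty":0,"tz":15,"roll":0},{"tx":0,"ty":0,"tz":15,"roll":0},{"tx":0,"ty":0,"tz":15,"roll":0},{"tx":0,"ty":0,"tz":10,"roll":0},{"tx":0,"ty":0,"tz":0,"roll":0},{"tx":0,"ty":0,"tz":0,"roll":0}]'
python3 -c "
from h import *
rel(.4764,.1426,.0275)
snap('wrist','w2')"
```

```text
t: 6.65
tool_pos: [0.4727, 0.1467, 0.1531]
tool_rot: [-2.72, -1.568, 0.004]
contact_force: [-0.1, -0.8, -4.7]
opening: 0.04
grip_force: 52.1
t: 7.23
tool_pos: [0.4734, 0.1434, 0.0888]
tool_rot: [-2.724, -1.564, 0.005]
contact_force: [0.3, -0.3, -4.5]
opening: 0.0404
grip_force: 52.2
t 7.23 pos [0.4734 0.1434 0.0888] yaw_y -30.3 shift [ 1.   3.1 61.3] q [ 0.14 -0.13  2.04 -0.    1.24  0.67]
```

View pics/w2.png

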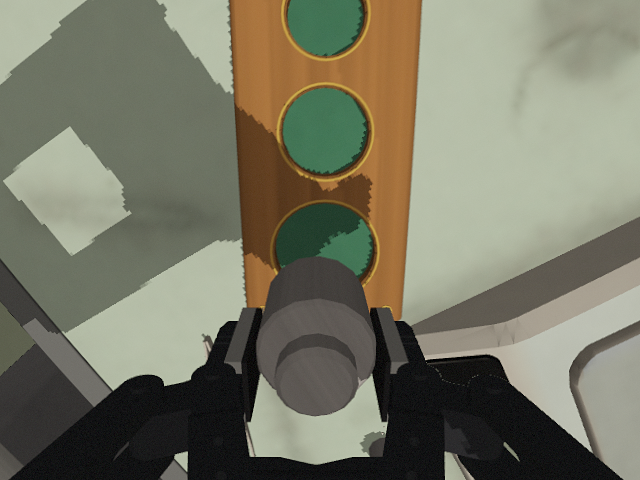

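The wrist view shows the 500 held upright between the pads. The ring centres are about (326,248) for the 200 well and (326,131) for the 100 well.

```bash
python3 -c "
from h import *
print(onz('w2',325.5,131.5,.016),onz('w2',326,247,.016)); print(pl()[1].round(4))
rel(.4764,.1426,.0275)"
```

```text
[0.51030142 0.19933915 0.016     ] [0.48021854 0.1461852  0.016     ]
[[0.4764 0.1426]
 [0.5086 0.1974]
 [0.5362 0.2444]
 [0.5605 0.2858]]
t 7.28 pos [0.4745 0.1436 0.0901] yaw_y -30.3 shift [ 0.1  2.2 62.6] q [ 0.14 -0.13  2.03 -0.    1.24  0.67]
```

```bash
python3 -m handwheel '[{"tx":1,"ty":2.5,"tz":10,"roll":0},{"tx":0,"ty":0,"tz":15,"roll":0},{"tx":0,"ty":0,"tz":12,"roll":0},{"tx":0,"ty":0,"tz":9,"roll":0},{"tx":0,"ty":0,"tz":6,"roll":0},{"tx":0,"ty":0,"tz":3,"roll":0},{"tx":0,"ty":0,"tz":2,"roll":0},{"tx":0,"ty":0,"tz":0,"roll":0},{"tx":0,"ty":0,"tz":0,"roll":0}]'
python3 -c "
from h import *
rel(.4772,.1434,.0275)"
```

```text
t: 8.03
tool_pos: [0.4777, 0.1437, 0.0338]
tool_rot: [2.724, 1.565, 0.001]
contact_force: [0.1, 0.4, -4.8]
opening: 0.0404
grip_force: 52.3
t 8.03 pos [0.4777 0.1437 0.0338] yaw_y -30.2 shift [-0.5 -0.3  6.3] q [ 0.14 -0.04  2.05  0.    1.12  0.67]
```

```bash
python3 -m handwheel '[{"tx":0,"ty":0,"tz":2,"roll":0},{"tx":0,"ty":0,"tz":1.5,"roll":0},{"tx":0,"ty":0,"tz":1,"roll":0},{"tx":0,"ty":0,"tz":0,"roll":0},{"tx":0,"ty":0,"tz":0,"roll":0}]'
python3 -m handwheel '[{"tx":0,"ty":0,"tz":1,"roll":0},{"tx":0,"ty":0,"tz":0,"roll":0},{"tx":0,"ty":0,"tz":0,"roll":0}]'
```

```text
t: 8.45
tool_pos: [0.4772, 0.1436, 0.0288]
tool_rot: [-2.724, -1.565, 0.0]
contact_force: [0.4, -0.1, -5.3]
opening: 0.0402
grip_force: 52.3
t: 8.7
tool_pos: [0.4772, 0.1436, 0.0278]
tool_rot: [-2.724, -1.565, 0.0]
contact_force: [0.5, 0.9, -4.5]
opening: 0.0402
grip_force: 52.3
```

```bash
python3 -m handwheel '[{"tx":0,"ty":0,"tz":0.7,"roll":0},{"tx":0,"ty":0,"tz":0,"roll":0},{"tx":0,"ty":0,"tz":0,"roll":0}]'
python3 -m handwheel '[{"tx":0,"ty":0,"tz":0.7,"roll":0},{"tx":0,"ty":0,"tz":0,"roll":0},{"tx":0,"ty":0,"tz":0,"roll":0}]'
```

```text
t: 8.95
tool_pos: [0.4774, 0.1436, 0.0273]
tool_rot: [2.724, 1.565, 0.001]
contact_force: [-0.9, -0.2, -3.6]
opening: 0.0401
grip_force: 52.4
t: 9.2
tool_pos: [0.4774, 0.1437, 0.0272]
tool_rot: [-2.724, -1.565, 0.0]
contact_force: [-5.0, -0.2, 5.1]
opening: 0.0401
grip_force: 53.2
```

```bash
python3 -m handwheel '[{"tx":0,"ty":0,"tz":0,"roll":0},{"tx":0,"ty":0,"tz":0,"roll":0},{"tx":0,"ty":0,"tz":0,"roll":0},{"tx":0,"ty":0,"tz":0,"roll":0}]' 60
python3 -m handwheel '[{"tx":0,"ty":0,"tz":-10,"roll":0},{"tx":0,"ty":0,"tz":-25,"roll":0},{"tx":0,"ty":0,"tz":-35,"roll":0},{"tx":0,"ty":0,"tz":-35,"roll":0},{"tx":0,"ty":0,"tz":-25,"roll":0},{"tx":0,"ty":0,"tz":-10,"roll":0},{"tx":0,"ty":0,"tz":0,"roll":0}]'
python3 -c "
from h import *
snap('wrist','w3')
rel(.581,-.2715,.17)"
```

```text
t: 9.53
tool_pos: [0.4776, 0.1436, 0.0266]
tool_rot: [2.724, 1.565, 0.001]
contact_force: [0.4, -1.0, 0.3]
opening: 0.0597
grip_force: 0.0
t: 10.12
tool_pos: [0.4794, 0.1439, 0.1704]
tool_rot: [2.722, 1.564, 0.011]
contact_force: [0.2, -0.3, -0.5]
opening: 0.0599
grip_force: 0.0
t 10.17 pos [0.4779 0.1437 0.1675] yaw_y -30.3 shift [-306.7  298.2   -2.4] q [ 0.14 -0.21  1.97 -0.    1.38  0.67]
```

View pics/w3.png

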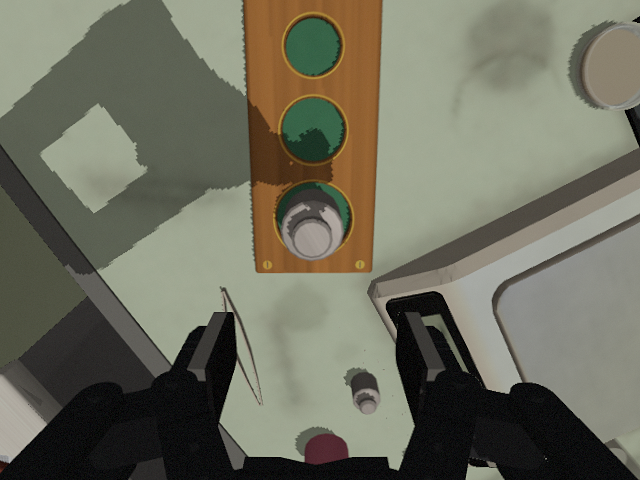

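The 500 stands upright in the largest well. The rings are at (314,219), (314,130) and (313,45), and the 100's knob is at (368,406).

```bash
python3 -c "
from h import *
for u,v,h in [(314,219,.016),(314,130.5,.016),(313,45.5,.016),(312,238,.061),(368,406,.033)]: print(onz('w3',u,v,h).round(4))"
python3 -m handwheel '[{"tx":-15,"ty":14,"tz":0,"roll":0},{"tx":-27,"ty":26,"tz":0,"roll":0},{"tx":-28,"ty":27,"tz":0,"roll":0},{"tx":-28,"ty":27,"tz":0,"roll":0},{"tx":-28,"ty":27,"tz":0,"roll":0},{"tx":-28,"ty":27,"tz":0,"roll":0},{"tx":-28,"ty":27,"tz":0,"roll":0},{"tx":-28,"ty":27,"tz":0,"roll":0},{"tx":-28,"ty":27,"tz":0,"roll":0},{"tx":-28,"ty":27,"tz":0,"roll":0},{"tx":-25,"ty":25,"tz":0,"roll":0},{"tx":-15,"ty":15,"tz":0,"roll":0}]' 55
python3 -m handwheel '[{"tx":0,"ty":0,"tz":10,"roll":0},{"tx":0,"ty":0,"tz":20,"roll":0},{"tx":0,"ty":0,"tz":0,"roll":0},{"tx":0,"ty":0,"tz":0,"roll":0}]'
python3 -c "
from h import *
rel(.581,-.2715,.014)"
```

```text
[0.4778 0.144  0.016 ]
[0.5095 0.1985 0.016 ]
[0.5364 0.2459 0.016 ]
[0.4768 0.1448 0.061 ]
[ 0.4386 -0.0112  0.033 ]
t: 11.17
tool_pos: [0.5774, -0.2726, 0.1625]
tool_rot: [-2.723, -1.559, 0.005]
contact_force: [-0.7, 0.4, 0.2]
opening: 0.0551
grip_force: 0.0
t: 11.5
tool_pos: [0.5764, -0.2679, 0.132]
tool_rot: [-2.718, -1.562, 0.006]
contact_force: [0.5, -0.4, -0.0]
opening: 0.0552
grip_force: 0.0
t 11.50 pos [ 0.5764 -0.2679  0.132 ] yaw_y -30.2 shift [ -0.9   6.7 118. ] q [-0.55  0.16  1.67  0.    1.32 -0.02]
```

```bash
python3 -m handwheel '[{"tx":-1,"ty":6.5,"tz":12,"roll":0},{"tx":0,"ty":0,"tz":25,"roll":0},{"tx":0,"ty":0,"tz":30,"roll":0},{"tx":0,"ty":0,"tz":25,"roll":0},{"tx":0,"ty":0,"tz":16,"roll":0},{"tx":0,"ty":0,"tz":8,"roll":0},{"tx":0,"ty":0,"tz":0,"roll":0},{"tx":0,"ty":0,"tz":0,"roll":0}]' 
python3 -c "
from h import *
rel(.581,-.2715,.014)"
python3 -m handwheel '[{"tx":0,"ty":0,"tz":0,"roll":0},{"tx":0,"ty":0,"tz":0,"roll":0},{"tx":0,"ty":0,"tz":0,"roll":0},{"tx":0,"ty":0,"tz":0,"roll":0},{"tx":0,"ty":0,"tz":0,"roll":0},{"tx":0,"ty":0,"tz":0,"roll":0},{"tx":0,"ty":0,"tz":0,"roll":0},{"tx":0,"ty":0,"tz":0,"roll":0}]' 25 40
python3 -m handwheel '[{"tx":0,"ty":0,"tz":-8,"roll":0},{"tx":0,"ty":0,"tz":-25,"roll":0},{"tx":0,"ty":0,"tz":-35,"roll":0},{"tx":0,"ty":0,"tz":-35,"roll":0},{"tx":0,"ty":0,"tz":-25,"roll":0},{"tx":0,"ty":0,"tz":-15,"roll":0},{"tx":0,"ty":0,"tz":0,"roll":0}]'
python3 -c "
from h import *
rel(.5092,.198,.16)"
```

```text
t: 12.17
tool_pos: [0.5842, -0.2737, 0.021]
tool_rot: [2.723, 1.565, 0.0]
contact_force: [-0.3, -0.4, -0.1]
opening: 0.0551
grip_force: 0.0
t 12.17 pos [ 0.5842 -0.2737  0.021 ] yaw_y -30.2 shift [ 0.3 -3.9  7. ] q [-0.55  0.31  1.7   0.    1.13 -0.03]
t: 12.83
tool_pos: [0.5849, -0.2745, 0.0228]
tool_rot: [2.722, 1.564, 0.002]
contact_force: [-2.4, 2.2, 5.8]
opening: 0.0286
grip_force: 39.0
t: 13.42
tool_pos: [0.5861, -0.2754, 0.1688]
tool_rot: [2.717, 1.561, 0.007]
contact_force: [0.3, -0.3, -2.0]
opening: 0.0284
grip_force: 39.9
t 13.42 pos [ 0.5861 -0.2754  0.1688] yaw_y -30.3 shift [ 370.2 -305.     6. ] q [-0.55  0.14  1.62 -0.    1.37 -0.03]
```

```bash
python3 -m handwheel '[{"tx":15,"ty":-13,"tz":0,"roll":0},{"tx":30,"ty":-24,"tz":0,"roll":0},{"tx":31,"ty":-26,"tz":0,"roll":0},{"tx":31,"ty":-26,"tz":0,"roll":0},{"tx":31,"ty":-26,"tz":0,"roll":0},{"tx":31,"ty":-26,"tz":0,"roll":0},{"tx":31,"ty":-26,"tz":0,"roll":0},{"tx":31,"ty":-26,"tz":0,"roll":0},{"tx":31,"ty":-26,"tz":0,"roll":0},{"tx":31,"ty":-26,"tz":0,"roll":0},{"tx":31,"ty":-26,"tz":0,"roll":0},{"tx":29,"ty":-23,"tz":0,"roll":0}]'
python3 -m handwheel '[{"tx":10,"ty":-8,"tz":10,"roll":0},{"tx":6,"ty":-5,"tz":15,"roll":0},{"tx":0,"ty":0,"tz":15,"roll":0},{"tx":0,"ty":0,"tz":10,"roll":0},{"tx":0,"ty":0,"tz":0,"roll":0},{"tx":0,"ty":0,"tz":0,"roll":0}]'
python3 -c "
from h import *
rel(.5092,.198,.0303)
snap('wrist','w4')"
```

```text
t: 14.42
tool_pos: [0.5054, 0.1809, 0.1607]
tool_rot: [-2.723, -1.565, 0.006]
contact_force: [0.5, -0.7, -2.5]
opening: 0.0283
grip_force: 40.0
t: 14.92
tool_pos: [0.5035, 0.1986, 0.1114]
tool_rot: [-2.724, -1.563, 0.006]
contact_force: [0.8, -0.5, -0.9]
opening: 0.0282
grip_force: 40.0
t 14.92 pos [0.5035 0.1986 0.1114] yaw_y -30.3 shift [ 2.6  5.4 81.1] q [ 0.24 -0.04  1.91 -0.    1.27  0.77]
```

View pics/w4.png

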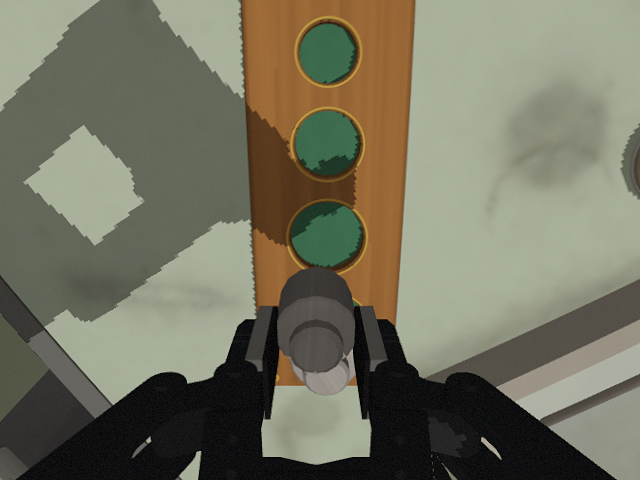

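The 200 is held upright. The next ring is at (327,237), with the 100 ring at (327,144) and the 50 ring at (328,52).

```bash
python3 -m handwheel '[{"tx":2.5,"ty":5,"tz":10,"roll":0},{"tx":0,"ty":0,"tz":18,"roll":0},{"tx":0,"ty":0,"tz":18,"roll":0},{"tx":0,"ty":0,"tz":14,"roll":0},{"tx":0,"ty":0,"tz":8,"roll":0},{"tx":0,"ty":0,"tz":5,"roll":0},{"tx":0,"ty":0,"tz":3,"roll":0},{"tx":0,"ty":0,"tz":0,"roll":0},{"tx":0,"ty":0,"tz":0,"roll":0}]'
python3 -c "
from h import *
print(onz('w4',327,237,.016),onz('w4',327,144,.016),onz('w4',328,52,.016))
rel(.5092,.198,.0303)"
```

```text
t: 15.72
tool_pos: [0.5109, 0.1992, 0.0382]
tool_rot: [2.724, 1.564, 0.002]
contact_force: [-0.1, 0.5, -1.9]
opening: 0.0283
grip_force: 40.0
[0.51024744 0.1992569  0.016     ] [0.53719943 0.24649363 0.016     ] [0.56135216 0.2876814  0.016     ]
t 15.72 pos [0.5109 0.1992 0.0382] yaw_y -30.3 shift [-1.9 -0.9  7.9] q [ 0.24  0.07  1.94 -0.    1.13  0.76]
```

```bash
python3 -m handwheel '[{"tx":-1,"ty":-0.5,"tz":3,"roll":0},{"tx":0,"ty":0,"tz":2,"roll":0},{"tx":0,"ty":0,"tz":1,"roll":0},{"tx":0,"ty":0,"tz":0,"roll":0},{"tx":0,"ty":0,"tz":0,"roll":0}]'
python3 -m handwheel '[{"tx":0,"ty":0,"tz":0.7,"roll":0},{"tx":0,"ty":0,"tz":0,"roll":0},{"tx":0,"ty":0,"tz":0,"roll":0}]'
```

```text
t: 16.13
tool_pos: [0.5092, 0.1985, 0.0314]
tool_rot: [2.724, 1.565, 0.0]
contact_force: [-0.9, -0.4, -2.5]
opening: 0.0285
grip_force: 40.0
t: 16.38
tool_pos: [0.5092, 0.1985, 0.0307]
tool_rot: [2.724, 1.565, 0.0]
contact_force: [0.6, -1.0, -0.8]
opening: 0.0284
grip_force: 40.0
```

```bash
python3 -m handwheel '[{"tx":0,"ty":0,"tz":0.7,"roll":0},{"tx":0,"ty":0,"tz":0,"roll":0},{"tx":0,"ty":0,"tz":0,"roll":0}]'
```

```text
t: 16.63
tool_pos: [0.5094, 0.1985, 0.0305]
tool_rot: [2.724, 1.565, 0.0]
contact_force: [-1.0, 0.4, 2.2]
opening: 0.0283
grip_force: 40.4
```

```bash
python3 -m handwheel '[{"tx":0,"ty":0,"tz":0.3,"roll":0},{"tx":0,"ty":0,"tz":0,"roll":0},{"tx":0,"ty":0,"tz":0,"roll":0},{"tx":0,"ty":0,"tz":0,"roll":0},{"tx":0,"ty":0,"tz":0,"roll":0}]' 48
python3 -m handwheel '[{"tx":0,"ty":0,"tz":-10,"roll":0},{"tx":0,"ty":0,"tz":-25,"roll":0},{"tx":0,"ty":0,"tz":-35,"roll":0},{"tx":0,"ty":0,"tz":-35,"roll":0},{"tx":0,"ty":0,"tz":-20,"roll":0},{"tx":0,"ty":0,"tz":0,"roll":0}]'
python3 -c "
from h import *
snap('wrist','w5')
rel(.4382,-.0117,.11)"
```

```text
t: 17.05
tool_pos: [0.5093, 0.1985, 0.0298]
tool_rot: [2.724, 1.565, 0.0]
contact_force: [-0.5, 0.5, -1.1]
opening: 0.0479
grip_force: 0.0
t: 17.55
tool_pos: [0.513, 0.1994, 0.1624]
tool_rot: [2.721, 1.563, 0.018]
contact_force: [-0.3, -0.2, 0.7]
opening: 0.0484
grip_force: 0.0
t 17.60 pos [0.5115 0.199  0.1593] yaw_y -30.3 shift [-219.2   42.6   48.4] q [ 0.24 -0.08  1.87 -0.    1.35  0.76]
```

View pics/w5.png

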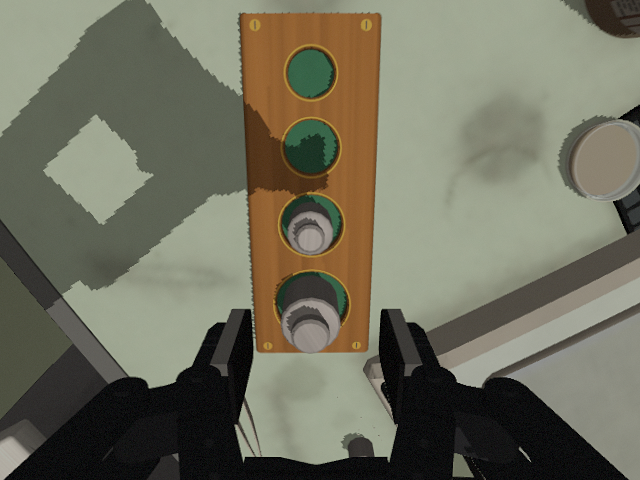

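Both the 500 and the 200 stand in their wells. The 100 is next.

```bash
python3 -m handwheel '[{"tx":-15,"ty":3,"tz":0,"roll":0},{"tx":-32,"ty":6,"tz":0,"roll":0},{"tx":-36,"ty":7,"tz":0,"roll":0},{"tx":-36,"ty":7,"tz":0,"roll":0},{"tx":-36,"ty":7,"tz":0,"roll":0},{"tx":-32,"ty":6,"tz":0,"roll":0},{"tx":-20,"ty":4,"tz":10,"roll":0},{"tx":-10,"ty":2,"tz":20,"roll":0},{"tx":0,"ty":0,"tz":20,"roll":0},{"tx":0,"ty":0,"tz":0,"roll":0},{"tx":0,"ty":0,"tz":0,"roll":0}]' 45
python3 -c "
from h import *
rel(.4382,-.0117,.014)"
```

```text
t: 18.52
tool_pos: [0.4337, -0.0102, 0.1022]
tool_rot: [-2.721, -1.562, 0.007]
contact_force: [0.5, -0.2, 0.4]
opening: 0.0448
grip_force: 0.0
t 18.52 pos [ 0.4337 -0.0102  0.1022] yaw_y -30.3 shift [ 1.2  5.1 88.2] q [-0.2  -0.31  2.16 -0.    1.29  0.33]
```

```bash
python3 -m handwheel '[{"tx":1,"ty":3,"tz":10,"roll":0},{"tx":0,"ty":0,"tz":22,"roll":0},{"tx":0,"ty":0,"tz":25,"roll":0},{"tx":0,"ty":0,"tz":17,"roll":0},{"tx":0,"ty":0,"tz":9,"roll":0},{"tx":0,"ty":0,"tz":4,"roll":0},{"tx":0,"ty":0,"tz":0,"roll":0},{"tx":0,"ty":0,"tz":0,"roll":0}]' 
python3 -c "
from h import *
rel(.4382,-.0117,.013)"
```

```text
t: 19.18
tool_pos: [0.4403, -0.0109, 0.0187]
tool_rot: [2.723, 1.565, 0.002]
contact_force: [0.1, 0.6, 0.5]
opening: 0.0446
grip_force: 0.0
t 19.18 pos [ 0.4403 -0.0109  0.0187] yaw_y -30.2 shift [-1.8 -1.4  5.7] q [-0.19 -0.16  2.2  -0.    1.1   0.33]
```

```bash
python3 -m handwheel '[{"tx":-1.5,"ty":-1,"tz":3,"roll":0},{"tx":0,"ty":0,"tz":2.5,"roll":0},{"tx":0,"ty":0,"tz":0,"roll":0},{"tx":0,"ty":0,"tz":0,"roll":0}]' 
python3 -m handwheel '[{"tx":0,"ty":0,"tz":0,"roll":0},{"tx":0,"ty":0,"tz":0,"roll":0},{"tx":0,"ty":0,"tz":0,"roll":0},{"tx":0,"ty":0,"tz":0,"roll":0},{"tx":0,"ty":0,"tz":0,"roll":0},{"tx":0,"ty":0,"tz":0,"roll":0},{"tx":0,"ty":0,"tz":0,"roll":0},{"tx":0,"ty":0,"tz":0,"roll":0}]' 18 30
python3 -m handwheel '[{"tx":0,"ty":0,"tz":-8,"roll":0},{"tx":0,"ty":0,"tz":-25,"roll":0},{"tx":0,"ty":0,"tz":-35,"roll":0},{"tx":0,"ty":0,"tz":-35,"roll":0},{"tx":0,"ty":0,"tz":-25,"roll":0},{"tx":0,"ty":0,"tz":-10,"roll":0},{"tx":0,"ty":0,"tz":0,"roll":0}]'
python3 -c "
from h import *
rel(.5368,.2455,.15)"
```

```text
t: 19.52
tool_pos: [0.4378, -0.0117, 0.0125]
tool_rot: [2.724, 1.565, 0.001]
contact_force: [-0.1, 0.1, -0.0]
opening: 0.0451
grip_force: 0.0
t: 20.18
tool_pos: [0.438, -0.0117, 0.0126]
tool_rot: [2.724, 1.565, 0.001]
contact_force: [-0.7, -0.5, 4.9]
opening: 0.0224
grip_force: 29.6
t: 20.77
tool_pos: [0.4392, -0.0119, 0.153]
tool_rot: [2.721, 1.563, 0.007]
contact_force: [0.3, -0.0, -0.8]
opening: 0.0225
grip_force: 29.6
t 20.77 pos [ 0.4392 -0.0119  0.153 ] yaw_y -30.3 shift [271.5 -45.4   3.2] q [-0.2  -0.36  2.11  0.    1.38  0.33]
```

```bash
python3 -m handwheel '[{"tx":15,"ty":-2,"tz":0,"roll":0},{"tx":32,"ty":-5,"tz":0,"roll":0},{"tx":36,"ty":-6,"tz":0,"roll":0},{"tx":36,"ty":-6,"tz":0,"roll":0},{"tx":36,"ty":-6,"tz":0,"roll":0},{"tx":36,"ty":-6,"tz":0,"roll":0},{"tx":34,"ty":-6,"tz":0,"roll":0},{"tx":28,"ty":-5,"tz":0,"roll":0},{"tx":14,"ty":-3,"tz":0,"roll":0},{"tx":4,"ty":0,"tz":5,"roll":0},{"tx":0,"ty":0,"tz":0,"roll":0},{"tx":0,"ty":0,"tz":0,"roll":0}]'
python3 -m handwheel '[{"tx":0,"ty":0,"tz":10,"roll":0},{"tx":0,"ty":0,"tz":20,"roll":0},{"tx":0,"ty":0,"tz":25,"roll":0},{"tx":0,"ty":0,"tz":15,"roll":0},{"tx":0,"ty":0,"tz":0,"roll":0},{"tx":0,"ty":0,"tz":0,"roll":0}]'
python3 -c "
from h import *
rel(.5368,.2455,.0201)"
```

```text
t: 21.77
tool_pos: [0.534, 0.2438, 0.1431]
tool_rot: [-2.724, -1.564, 0.006]
contact_force: [0.3, 0.3, -1.9]
opening: 0.0225
grip_force: 29.6
t: 22.27
tool_pos: [0.5342, 0.2438, 0.0739]
tool_rot: [-2.725, -1.563, 0.004]
contact_force: [0.3, 0.7, 0.9]
opening: 0.0223
grip_force: 29.6
t 22.27 pos [0.5342 0.2438 0.0739] yaw_y -30.3 shift [ 2.9  1.5 53.8] q [ 0.3   0.11  1.82 -0.    1.21  0.83]
```

```bash
python3 -m handwheel '[{"tx":2,"ty":0,"tz":10,"roll":0},{"tx":0,"ty":0,"tz":15,"roll":0},{"tx":0,"ty":0,"tz":12,"roll":0},{"tx":0,"ty":0,"tz":6,"roll":0},{"tx":0,"ty":0,"tz":3,"roll":0},{"tx":0,"ty":0,"tz":0,"roll":0},{"tx":0,"ty":0,"tz":0,"roll":0},{"tx":0,"ty":0,"tz":0,"roll":0}]'
python3 -c "
from h import *
rel(.5368,.2455,.0201)"
```

```text
t: 22.93
tool_pos: [0.537, 0.2471, 0.0301]
tool_rot: [2.724, 1.565, 0.002]
contact_force: [0.2, 0.2, -0.6]
opening: 0.0227
grip_force: 29.6
t 22.93 pos [0.537  0.2471 0.0301] yaw_y -30.2 shift [-1.5  0.7 10. ] q [ 0.31  0.18  1.83 -0.    1.13  0.83]
```

```bash
python3 -m handwheel '[{"tx":-1,"ty":0.5,"tz":4,"roll":0},{"tx":0,"ty":0,"tz":2,"roll":0},{"tx":0,"ty":0,"tz":1.5,"roll":0},{"tx":0,"ty":0,"tz":0,"roll":0},{"tx":0,"ty":0,"tz":0,"roll":0}]'
python3 -m handwheel '[{"tx":0,"ty":0,"tz":0.6,"roll":0},{"tx":0,"ty":0,"tz":0,"roll":0},{"tx":0,"ty":0,"tz":0,"roll":0}]'
```

```text
t: 23.35
tool_pos: [0.5361, 0.2457, 0.0215]
tool_rot: [-2.724, -1.565, 0.001]
contact_force: [0.0, 0.9, -1.6]
opening: 0.0223
grip_force: 29.6
t: 23.6
tool_pos: [0.5363, 0.2458, 0.0211]
tool_rot: [2.724, 1.565, 0.0]
contact_force: [-0.1, 0.4, -1.5]
opening: 0.0223
grip_force: 29.6
```

```bash
python3 -m handwheel '[{"tx":0,"ty":0,"tz":0.6,"roll":0},{"tx":0,"ty":0,"tz":0,"roll":0},{"tx":0,"ty":0,"tz":0,"roll":0}]'
python3 -m handwheel '[{"tx":0,"ty":0,"tz":0.4,"roll":0},{"tx":0,"ty":0,"tz":0,"roll":0},{"tx":0,"ty":0,"tz":0,"roll":0}]'
```

```text
t: 23.85
tool_pos: [0.5362, 0.2458, 0.0205]
tool_rot: [-2.724, -1.565, 0.0]
contact_force: [0.1, -0.1, -0.6]
opening: 0.0226
grip_force: 29.6
t: 24.1
tool_pos: [0.5363, 0.2458, 0.0202]
tool_rot: [2.724, 1.565, 0.0]
contact_force: [0.8, -0.4, -0.4]
opening: 0.0225
grip_force: 29.7
```

```bash
python3 -m handwheel '[{"tx":0,"ty":0,"tz":0.5,"roll":0},{"tx":0,"ty":0,"tz":0,"roll":0},{"tx":0,"ty":0,"tz":0,"roll":0}]'
```

```text
t: 24.35
tool_pos: [0.5364, 0.2458, 0.0202]
tool_rot: [2.724, 1.565, 0.0]
contact_force: [-2.3, -1.0, 4.4]
opening: 0.0224
grip_force: 30.0
```

```bash
python3 -m handwheel '[{"tx":0,"ty":0,"tz":0,"roll":0},{"tx":0,"ty":0,"tz":0,"roll":0},{"tx":0,"ty":0,"tz":0,"roll":0},{"tx":0,"ty":0,"tz":0,"roll":0}]' 42
python3 -m handwheel '[{"tx":0,"ty":0,"tz":-10,"roll":0},{"tx":0,"ty":0,"tz":-25,"roll":0},{"tx":0,"ty":0,"tz":-35,"roll":0},{"tx":0,"ty":0,"tz":-35,"roll":0},{"tx":0,"ty":0,"tz":-30,"roll":0},{"tx":0,"ty":0,"tz":-10,"roll":0},{"tx":0,"ty":0,"tz":0,"roll":0}]'
python3 -c "
from h import *
rel(.4445,-.116,.16)"
```

```text
t: 24.68
tool_pos: [0.5362, 0.2457, 0.0193]
tool_rot: [-2.724, -1.565, 0.0]
contact_force: [-0.5, 0.2, -0.2]
opening: 0.042
grip_force: 0.0
t: 25.27
tool_pos: [0.5387, 0.2466, 0.1697]
tool_rot: [2.723, 1.564, 0.013]
contact_force: [-0.3, -0.2, -0.1]
opening: 0.0423
grip_force: 0.0
t 25.27 pos [0.5387 0.2466 0.1697] yaw_y -30.3 shift [-360.7  101.3    8. ] q [0.3  0.02 1.76 0.   1.36 0.83]
```

```bash
python3 -m handwheel '[{"tx":-18,"ty":5,"tz":0,"roll":0},{"tx":-34,"ty":10,"tz":0,"roll":0},{"tx":-36,"ty":10,"tz":0,"roll":0},{"tx":-36,"ty":10,"tz":0,"roll":0},{"tx":-36,"ty":10,"tz":0,"roll":0},{"tx":-36,"ty":10,"tz":0,"roll":0},{"tx":-36,"ty":10,"tz":0,"roll":0},{"tx":-36,"ty":10,"tz":0,"roll":0},{"tx":-36,"ty":10,"tz":0,"roll":0},{"tx":-30,"ty":9,"tz":0,"roll":0},{"tx":-18,"ty":5,"tz":0,"roll":0},{"tx":-6,"ty":1,"tz":0,"roll":0}]'
python3 -m handwheel '[{"tx":0,"ty":0,"tz":10,"roll":0},{"tx":0,"ty":0,"tz":15,"roll":0},{"tx":0,"ty":0,"tz":0,"roll":0},{"tx":0,"ty":0,"tz":0,"roll":0}]'
python3 -c "
from h import *
snap('wrist','w6')
rel(.4445,-.116,.012)"
```

```text
t: 26.27
tool_pos: [0.4404, -0.1157, 0.1624]
tool_rot: [-2.725, -1.559, 0.004]
contact_force: [0.2, 0.1, 0.3]
opening: 0.0422
grip_force: 0.0
t: 26.6
tool_pos: [0.4411, -0.1122, 0.1373]
tool_rot: [-2.72, -1.565, 0.004]
contact_force: [-0.5, 0.0, 1.0]
opening: 0.0418
grip_force: 0.0
t 26.65 pos [ 0.4419 -0.1126  0.1385] yaw_y -30.2 shift [ -1.6   4.3 126.5] q [-0.41 -0.29  2.09  0.    1.35  0.11]
```

View pics/w6.png

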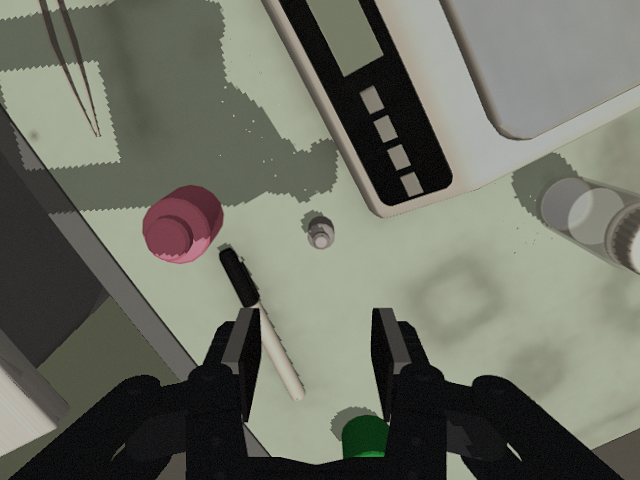

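The 50's knob is at (320,240). The pen cap is near (240,268) and the balance corner at (381,215); I'll check clearances.

```bash
python3 -c "
from h import *
p=onz('w6',320,240,.028); print(p)
M=R.from_rotvec(ctrl.get_obs()['tool_rot']).as_matrix()
for u,v,h in [(228,247,.01),(258,303,.01),(262,300,.01),(381,215,.03)]: print((M.T@(onz('w6',u,v,h)-p)*1e3).round(1))
rel(p[0],p[1],.011)"
```

```text
[ 0.44100904 -0.11492537  0.028     ]
[-11.4 -62.6  18.1]
[-53.8 -43.9  18.1]
[-51.4 -40.9  18.1]
[17.  37.3 -2.1]
t 26.65 pos [ 0.4419 -0.1126  0.1385] yaw_y -30.2 shift [ -2.5   0.7 127.5] q [-0.41 -0.29  2.09  0.    1.35  0.11]
```

```bash
python3 -m handwheel '[{"tx":-1.5,"ty":0,"tz":10,"roll":0.12},{"tx":0,"ty":0,"tz":10,"roll":0.12},{"tx":0,"ty":0,"tz":10,"roll":0.12},{"tx":0,"ty":0,"tz":10,"roll":0.12},{"tx":0,"ty":0,"tz":20,"roll":0},{"tx":0,"ty":0,"tz":10,"roll":0},{"tx":0,"ty":0,"tz":0,"roll":0},{"tx":0,"ty":0,"tz":0,"roll":0}]' 36
python3 -c "
from h import *
rel(.441,-.115,.011)"
```

```text
t: 27.32
tool_pos: [0.4414, -0.1147, 0.0695]
tool_rot: [-3.017, -0.874, 0.001]
contact_force: [0.3, -0.0, 1.0]
opening: 0.0355
grip_force: 0.0
t 27.32 pos [ 0.4414 -0.1147  0.0695] yaw_y -57.7 shift [-0.5  0.1 58.5] q [-0.42 -0.2   2.14  0.    1.21  0.59]
```

```bash
python3 -m handwheel '[{"tx":0,"ty":0,"tz":10,"roll":0},{"tx":0,"ty":0,"tz":15,"roll":0},{"tx":0,"ty":0,"tz":15,"roll":0},{"tx":0,"ty":0,"tz":9,"roll":0},{"tx":0,"ty":0,"tz":5,"roll":0},{"tx":0,"ty":0,"tz":1.5,"roll":0},{"tx":0,"ty":0,"tz":0,"roll":0},{"tx":0,"ty":0,"tz":0,"roll":0},{"tx":0,"ty":0,"tz":0,"roll":0}]'
python3 -c "
from h import *
rel(.441,-.115,.011)"
```

```text
t: 28.07
tool_pos: [0.4422, -0.1155, 0.015]
tool_rot: [3.017, 0.872, 0.002]
contact_force: [-0.4, 0.7, 0.4]
opening: 0.0359
grip_force: 0.0
t 28.07 pos [ 0.4422 -0.1155  0.015 ] yaw_y -57.8 shift [-0.8 -1.1  4. ] q [-0.42 -0.11  2.16 -0.    1.09  0.59]
```

```bash
python3 -m handwheel '[{"tx":0,"ty":0,"tz":2,"roll":0},{"tx":0,"ty":0,"tz":0,"roll":0},{"tx":0,"ty":0,"tz":0,"roll":0}]'
python3 -m handwheel '[{"tx":0,"ty":0,"tz":0,"roll":0},{"tx":0,"ty":0,"tz":0,"roll":0},{"tx":0,"ty":0,"tz":0,"roll":0},{"tx":0,"ty":0,"tz":0,"roll":0},{"tx":0,"ty":0,"tz":0,"roll":0},{"tx":0,"ty":0,"tz":0,"roll":0},{"tx":0,"ty":0,"tz":0,"roll":0},{"tx":0,"ty":0,"tz":0,"roll":0}]' 12 25
python3 -m handwheel '[{"tx":0,"ty":0,"tz":-8,"roll":0},{"tx":0,"ty":0,"tz":-25,"roll":0},{"tx":0,"ty":0,"tz":-35,"roll":0},{"tx":0,"ty":0,"tz":-35,"roll":-0.12},{"tx":0,"ty":0,"tz":-25,"roll":-0.12},{"tx":0,"ty":0,"tz":-10,"roll":-0.12},{"tx":0,"ty":0,"tz":0,"roll":-0.12},{"tx":0,"ty":0,"tz":0,"roll":0},{"tx":0,"ty":0,"tz":0,"roll":0}]'
python3 -c "
from h import *
rel(.561,.287,.15)"
```

```text
t: 28.32
tool_pos: [0.4416, -0.1152, 0.0123]
tool_rot: [3.018, 0.872, 0.0]
contact_force: [0.2, 0.1, -0.1]
opening: 0.0358
grip_force: 0.0
t: 28.98
tool_pos: [0.4416, -0.1152, 0.0123]
tool_rot: [3.018, 0.872, 0.0]
contact_force: [-0.7, 0.8, 2.1]
opening: 0.0164
grip_force: 24.5
t: 29.73
tool_pos: [0.4412, -0.115, 0.15]
tool_rot: [-2.726, -1.561, 0.0]
contact_force: [-0.4, 0.3, -1.0]
opening: 0.0162
grip_force: 24.5
t 29.73 pos [ 0.4412 -0.115   0.15  ] yaw_y -30.4 shift [ 407.3 -100.3   -0. ] q [-0.42 -0.31  2.08 -0.    1.37  0.11]
```

```bash
python3 -m handwheel '[{"tx":18,"ty":-4,"tz":0,"roll":0},{"tx":36,"ty":-9,"tz":0,"roll":0},{"tx":38,"ty":-10,"tz":0,"roll":0},{"tx":38,"ty":-10,"tz":0,"roll":0},{"tx":38,"ty":-10,"tz":0,"roll":0},{"tx":38,"ty":-10,"tz":0,"roll":0},{"tx":38,"ty":-9,"tz":0,"roll":0},{"tx":38,"ty":-9,"tz":0,"roll":0},{"tx":38,"ty":-9,"tz":0,"roll":0},{"tx":38,"ty":-9,"tz":0,"roll":0},{"tx":30,"ty":-7,"tz":0,"roll":0},{"tx":15,"ty":-4,"tz":0,"roll":0}]'
python3 -m handwheel '[{"tx":4,"ty":0,"tz":10,"roll":0},{"tx":0,"ty":0,"tz":20,"roll":0},{"tx":0,"ty":0,"tz":20,"roll":0},{"tx":0,"ty":0,"tz":15,"roll":0},{"tx":0,"ty":0,"tz":0,"roll":0},{"tx":0,"ty":0,"tz":0,"roll":0},{"tx":0,"ty":0,"tz":0,"roll":0}]'
python3 -c "
from h import *
snap('wrist','w7')
rel(.561,.287,.0198)"
```

```text
t: 30.73
tool_pos: [0.5578, 0.2866, 0.1486]
tool_rot: [-2.723, -1.564, 0.002]
contact_force: [0.1, -1.4, -0.3]
opening: 0.0163
grip_force: 24.5
t: 31.32
tool_pos: [0.5606, 0.2864, 0.0856]
tool_rot: [2.725, 1.563, 0.001]
contact_force: [1.0, 0.7, -0.8]
opening: 0.0163
grip_force: 24.5
t 31.37 pos [0.5611 0.2867 0.0865] yaw_y -30.3 shift [ 0.1 -0.3 66.7] q [ 0.35  0.19  1.72 -0.    1.23  0.88]
```

View pics/w7.png

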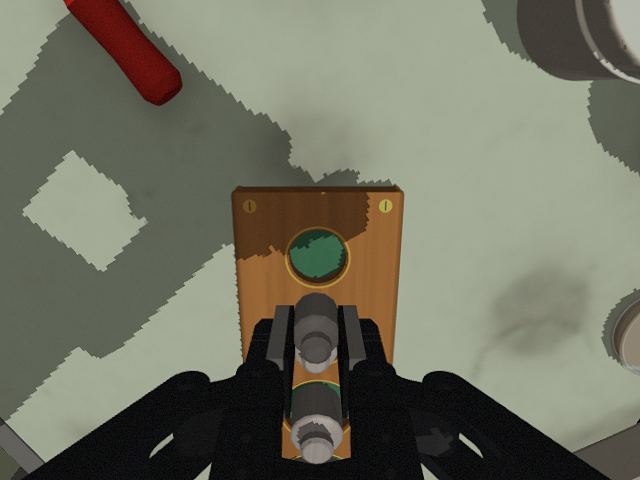

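The 50 is held upright, its well ring is at (317,257), and the 100 stands in its own well.

```bash
python3 -m handwheel '[{"tx":0,"ty":0,"tz":10,"roll":0},{"tx":0,"ty":0,"tz":15,"roll":0},{"tx":0,"ty":0,"tz":15,"roll":0},{"tx":0,"ty":0,"tz":10,"roll":0},{"tx":0,"ty":0,"tz":6,"roll":0},{"tx":0,"ty":0,"tz":3,"roll":0},{"tx":0,"ty":0,"tz":0,"roll":0},{"tx":0,"ty":0,"tz":0,"roll":0},{"tx":0,"ty":0,"tz":0,"roll":0}]'
python3 -c "
from h import *
p=onz('w7',317.5,257.5,.016);print(p)
rel(.561,.287,.0198)"
```

```text
t: 32.12
tool_pos: [0.5608, 0.2871, 0.0269]
tool_rot: [2.724, 1.565, 0.002]
contact_force: [-0.1, -0.5, -0.3]
opening: 0.0164
grip_force: 24.5
[0.56121413 0.28736536 0.016     ]
t 32.12 pos [0.5608 0.2871 0.0269] yaw_y -30.2 shift [0.  0.2 7.1] q [ 0.36  0.27  1.74 -0.    1.14  0.88]
```

```bash
python3 -m handwheel '[{"tx":0,"ty":0,"tz":2.5,"roll":0},{"tx":0,"ty":0,"tz":1,"roll":0},{"tx":0,"ty":0,"tz":0.5,"roll":0},{"tx":0,"ty":0,"tz":0,"roll":0},{"tx":0,"ty":0,"tz":0,"roll":0},{"tx":0,"ty":0,"tz":0,"roll":0}]'
python3 -m handwheel '[{"tx":0,"ty":0,"tz":0.5,"roll":0},{"tx":0,"ty":0,"tz":0,"roll":0},{"tx":0,"ty":0,"tz":0,"roll":0}]'
```

```text
t: 32.62
tool_pos: [0.5602, 0.2869, 0.0222]
tool_rot: [2.724, 1.565, 0.0]
contact_force: [0.2, 0.0, -0.9]
opening: 0.0162
grip_force: 24.5
t: 32.87
tool_pos: [0.5602, 0.2868, 0.0216]
tool_rot: [2.724, 1.565, -0.0]
contact_force: [0.3, -0.8, -1.2]
opening: 0.016
grip_force: 24.5
```

```bash
python3 -m handwheel '[{"tx":0,"ty":0,"tz":0.8,"roll":0},{"tx":0,"ty":0,"tz":0,"roll":0},{"tx":0,"ty":0,"tz":0,"roll":0}]'
python3 -m handwheel '[{"tx":0,"ty":0,"tz":0.6,"roll":0},{"tx":0,"ty":0,"tz":0,"roll":0},{"tx":0,"ty":0,"tz":0,"roll":0}]'
python3 -m handwheel '[{"tx":0,"ty":0,"tz":0.5,"roll":0},{"tx":0,"ty":0,"tz":0,"roll":0},{"tx":0,"ty":0,"tz":0,"roll":0}]'
```

```text
t: 33.12
tool_pos: [0.5601, 0.2868, 0.0207]
tool_rot: [-2.724, -1.565, 0.0]
contact_force: [-0.1, -0.3, -0.7]
opening: 0.0162
grip_force: 24.5
t: 33.37
tool_pos: [0.5601, 0.2868, 0.0201]
tool_rot: [-2.724, -1.565, 0.0]
contact_force: [0.3, 0.3, 0.8]
opening: 0.0163
grip_force: 24.5
t: 33.62
tool_pos: [0.5602, 0.2869, 0.0198]
tool_rot: [2.724, 1.565, 0.0]
contact_force: [1.0, 0.1, 0.8]
opening: 0.016
grip_force: 24.6
```

```bash
python3 -m handwheel '[{"tx":0,"ty":0,"tz":0.4,"roll":0},{"tx":0,"ty":0,"tz":0,"roll":0},{"tx":0,"ty":0,"tz":0,"roll":0}]'
```

```text
t: 33.87
tool_pos: [0.5603, 0.2869, 0.0198]
tool_rot: [2.724, 1.565, 0.0]
contact_force: [-2.3, -1.5, 5.5]
opening: 0.0163
grip_force: 24.8
```

```bash
python3 -m handwheel '[{"tx":0,"ty":0,"tz":0,"roll":0},{"tx":0,"ty":0,"tz":0,"roll":0},{"tx":0,"ty":0,"tz":0,"roll":0},{"tx":0,"ty":0,"tz":0,"roll":0}]' 36
python3 -m handwheel '[{"tx":0,"ty":0,"tz":-10,"roll":0},{"tx":0,"ty":0,"tz":-25,"roll":0},{"tx":0,"ty":0,"tz":-35,"roll":0},{"tx":0,"ty":0,"tz":-35,"roll":0},{"tx":0,"ty":0,"tz":-35,"roll":0},{"tx":0,"ty":0,"tz":-35,"roll":0},{"tx":0,"ty":0,"tz":-20,"roll":0},{"tx":0,"ty":0,"tz":0,"roll":0},{"tx":0,"ty":0,"tz":0,"roll":0},{"tx":0,"ty":0,"tz":0,"roll":0},{"tx":0,"ty":0,"tz":0,"roll":0},{"tx":0,"ty":0,"tz":0,"roll":0}]'
python3 -c "
from h import *
snap('wrist','w8'); snap('top','top2')
a=cv2.imread('pics/w8.png'); b=cv2.imread('pics/top2.png')[160:280,160:460]
a=cv2.resize(a,(400,300)); b=cv2.resize(b,(750,300))
cv2.imwrite('pics/f.png',np.vstack([np.hstack([a,np.zeros((300,350,3),np.uint8)]),b]))"
```

```text
t: 34.2
tool_pos: [0.56, 0.2867, 0.0189]
tool_rot: [-2.724, -1.565, 0.001]
contact_force: [0.3, -0.2, -0.5]
opening: 0.0361
grip_force: 0.0
t: 35.2
tool_pos: [0.5592, 0.2864, 0.212]
tool_rot: [-2.724, -1.564, 0.006]
contact_force: [-0.0, -0.6, 0.2]
opening: 0.036
grip_force: 0.0
```

View pics/f.png

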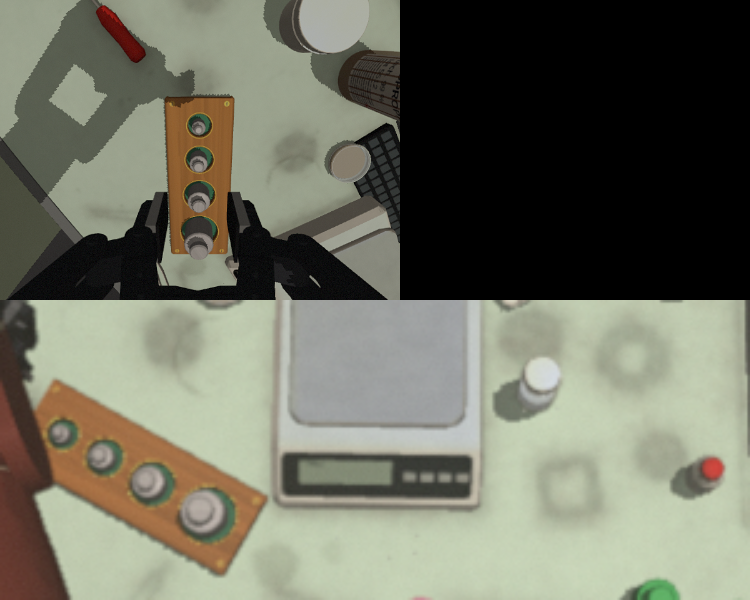

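All four weights stand upright in their own wells, and the vial (541,378) and the red-capped bottle (710,470) still stand in place.

```bash
python3 -c "
from station import ctrl
print(ctrl.finish_job())"
```

```text
the job is handed in; nothing more can be done
None
```

The four check weights stand upright in the wells of their own sizes, each lowered until it touched the felt before release; the vial and red-capped bottle still stand where they were, and the job is handed in at about 35 s of the 109 s allowed.

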